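# Show the fluted stone to the cabinet camera

### The job

Swing the door of the blue inspection-camera cabinet wide open by its yellow handle, about square to the cabinet front or further, and leave it open. Then pick up the dressed stone with the fluted end (red chalk stripe on top) and hold it up in the air before the camera, right way up, with the fluted end centred on and square to the lens, 15 cm from it; the camera looks slightly downwards, so lean the stone's top back to match. Finish still holding the stone there, steady and touching nothing but the gripper, and leave the other two stones and the hammer undisturbed.

Things in the scene. Friction and masses are not known exactly. Their poses are not given: they have to be found in the camera images.
- cabinet: Fixed blue steel box, 200 (x, door included) x 240 (y) x 250 mm high; origin at the centre of its underside. Own -x is the front with the door, own +y the hinge side. Two thin steel strips on top run front to back, 60 mm either side of the middle. It faces roughly world +y (the robot's left) and a little towards the robot.
- door (a joint): Cabinet door, rad: 0 shut, 1.57 square to the front, stop at 1.9. Grey panel 236 wide x 242 high x 15 mm, lower edge 4 mm above the bench, hinged upright at the cabinet's own +y front edge; opens clockwise seen from above, free edge swinging out to the cabinet's own -x. Light, no latch or spring, 0.03 N m friction: stays where left. May start up to 0.2 ajar.
- door_handle (a point): Middle of the yellow handle: upright round bar 11 mm thick, z 0.126 to 0.237 m (this point 0.181), axis 35 mm off the door's outer face, 30 mm from the free edge; two 8 mm posts to the door 42.5 mm above and below this point. Best pinched from above at its top end, fingers left and right of it (along the door). Axes: the door's, own -x out of its face, own y to the hinge.
- door_hinge (a point): Point on the door's vertical hinge axis, at the door's outer face on the hinge-side edge, half-way up.
- camera: Inspection camera fixed in the cabinet, hidden till the door is open: black lens tube 42 mm across. Origin: centre of the lens front, in the cabinet's own frame x -50, y 0, z 185 mm. Looks along its own -x, straight out of the front, 0.35 rad (20 degrees) below level; own y = cabinet's y; own z is up, leaning 0.35 rad to the cabinet's own -x.
- camera_view (a point): Point in the air 150 mm before the lens on the camera's axis, where the centre of the fluted end must be: in the cabinet's own frame x -191, y 0, z 134 mm above the bench (91 mm out from the shut door's outer face). Axes as camera.
- stone: Wanted stone, loose: blue-grey block 76 (x) x 50 (y) x 60 mm (z), about 0.55 kg; one 50 x 60 end (own -x) has pale upright flutes; red chalk stripe 10 mm wide on top along that end. Origin: centre of its underside. Starts upright on the bench. Grip it by the plain long sides (50 mm apart). When presented, its z is along the camera's z, its x the reverse of the camera's x.
- stone_face (a point): Centre of the stone's fluted end: 38 mm from the block's middle to own -x, 30 mm above its underside. Axes as stone.
- plain_stone: Bystander: darker grey rough block without flutes or stripe, 80 (x) x 56 (y) x 56 mm high; origin at the centre of its underside.
- tan_stone: Bystander: tan rough block, 90 (x) x 66 (y) x 50 mm high; origin at the centre of its underside.
- hammer: Bystander: hammer with a wooden handle, 220 mm long, lying on the bench along its own x (head to +x); origin under its middle.
Mind the look-alikes: they are no part of the job. What is shaped like the stone but green or pink is not meant.

How it is judged (in metres and radians):
On the way, in this order (a step that is already met when the one before it is completed fails the run):
1. the cabinet door is open at least 80 degrees while the stone still stands on the bench (value of joint door above 1.4 rad and height (world z) of stone below 0.01 m), for 0.2 s.
2. the stone is lifted clear of the bench in the gripper (height (world z) of stone above 0.04 m and contact force between stone and the fingers above 2 N), for 0.2 s.
At the end, for the whole second after the job is handed in: Gripper holds the stone (over 2 N), nothing else touches it; fluted end's centre within 25 mm of the point 150 mm before the lens, facing the lens, top up, leaning as the camera does, within 0.2 rad; still (20 mm/s, 0.15 rad/s); door over 1.4 rad (80 deg) open (all of step 2 and value of joint door above 1.4 rad and distance between stone_face and camera_view below 0.025 m and x of stone in the frame of camera below -0.16 m and angle between the x axis of stone and the x axis of camera, either way round below 0.2 rad and angle between the z axis of stone and the z axis of camera, either way round below 0.2 rad and angle between stone's own z axis and vertical below 0.8 rad and linear speed of stone below 0.02 m/s and angular speed of stone below 0.15 rad/s and contact force between stone and cabinet below 0.3 N and contact force between stone and plain_stone below 0.3 N and contact force between stone and tan_stone below 0.3 N and contact force between stone and hammer below 0.3 N); the arm keeps its last pose, push and grip.
It fails at once if the plain grey stone is disturbed (moved over 30 mm or tipped) (distance of plain_stone from where it was at the start of the episode above 0.03 m or angle between plain_stone's own z axis and vertical above 0.5 rad).
It fails at once if the tan stone is disturbed (moved over 30 mm or tipped) (distance of tan_stone from where it was at the start of the episode above 0.03 m or angle between tan_stone's own z axis and vertical above 0.5 rad).
It fails at once if the hammer is disturbed (moved over 30 mm or tipped) (distance of hammer from where it was at the start of the episode above 0.03 m or angle between hammer's own z axis and vertical above 0.5 rad).
It also fails if it takes over 58 s, if anything falls off the work surface, if the arm or the gripper's body presses on something with over 40 N, if the wrist force passes 120 N, or if a joint passes its speed limit or range.

### The arm

A 7-joint arm with a two-finger parallel gripper is mounted at the origin on the work surface. World frame = base frame: x ahead of the robot, y to its left, z up, the work surface at z = 0. Lengths are in mm, angles in rad, forces in N, time in s.
With the tool pointing down it reaches from about 400 to 850 mm from the base axis. Payload 10.4 kg.
Tool frame: the origin (TCP) lies at the very end of the fingers, on their centre line; the grasp point (between the pads) lies manip.tcp_to_grasp behind it (manip.tcp_to_grasp is the distance from the TCP to the grasp point, in mm); z points along the fingers, y is the line along which they close (so a half turn about z gives the same grasp; the last joint's range is limited). The gripper opens to 85 mm and grips with 20 to 120 N. Pads are 22 mm wide; open, the fingers measure 114 mm over their backs; the gripper's body (76 mm by 85 mm) begins 54 mm behind the grasp point. The pads swing forward as they close: fully open they stand 13 mm farther back than shut.
Start: joints at [1.184, 0.332, -0.065, 1.46, 0.022, 1.35, -0.088], TCP at [222.415, -584.109, 231.338] pointing down, gripper open.
Joint ranges: [-2.6, 2.6], [-0.5, 2.12], [-1.47, 1.34], [0.16, 2.42], [-1.27, 4.41], [0.06, 2.06], [-2.6, 2.6]. Speed limits (rad/s): [2.22, 2.22, 2.79, 2.79, 3.14, 3.14, 3.14].

### API

Orientations are given as a 3x3 rotation matrix whose columns are the frame's x, y, z axes.
In Python, from rig import manip, solver, sensors, eyes, ticket gives the robot as it stands. Calls block until the motion is done:
- manip.reach(position, orientation): joint-space move of the TCP to a pose.
- manip.move_l(position, frame=None, speed=150, contact_N=None): straight line of the TCP; frame=None keeps the orientation; speed is the mean speed in mm/s. With contact_N (N) it stops when the force on the tool has changed by that much, and returns True; else False.
- manip.movej(angles): joint-space move.
- manip.command_gripper(opening, newtons=None): finger opening in mm; newtons is the grip in N (None keeps the last); returns when the fingers have stopped.
- manip.dwell(seconds).
- solver.ik(position, orientation): joint angles nearest the present ones, or None.
- sensors.sense(): the state.
- eyes.read_camera(name): name is "scene" or "top"; returns the picture (480x640x3 uint8, red, green, blue); there is no depth.
- eyes.camera_info(name): a dict with "mtx" (3x3 intrinsics, pixels), "xyz" and "rotation" of the camera in the world. Camera axes: x right, y up, looking along -z (the intrinsics and any distortion apply to the point x, -y, -z); pixel columns grow to the right and rows downward; lengths in mm; the calibration is good to about 2 mm. A picture is of the moment at which its call begins. camera_info takes no time and is no camera call.
A pose or a line that the arm cannot do raises manip.PlanningError and nothing moves.
- ticket.close_job(): hands the job in; it is judged then, once.
The state is a dict: "clock": time; "joint_pos": joint angles; "joint_velocities": joint speeds; "tau": joint torques, N m; "position": TCP position; "eef_rot": TCP orientation; "contact_force": force on the tool from outside, world axes, zero at the start; "moment": the same for the moment, N m; "finger_gap": finger opening in mm; "grip_force": force on a finger pad.
Only numpy, scipy, OpenCV 4.12 (cv2) and the standard library are available. Lean on these libraries where they do the work, as an engineer would, in place of code of your own. Each camera call takes 0.05 s, during which the arm holds its last target. There are 200 camera calls.

## Working session

There is one attempt and no reset: what is moved stays moved. The work goes in short steps, each a Python script; the robot and the scene stay as the last script left them, time stands still between calls to the robot, and variables do not carry over. Pictures are saved under pics/ and viewed, at most 10 in all, crops included, and the job is handed in when it is done.

```bash
mkdir -p pics; ls; python3 - <<'E'
from rig import manip, solver, sensors, eyes, ticket
import cv2
for n in("scene","top"):
    i=eyes.read_camera(n); cv2.imwrite(f"pics/{n}0.png",i[:,:,::-1]); print(n,eyes.camera_info(n))
s=sensors.sense();print(s, manip.tcp_to_grasp)
E
```

```text
pics
scene {'mtx': array([[452.68703993,   0.        , 319.8740511 ],
       [  0.        , 452.68703993, 241.65994275],
       [  0.        ,   0.        ,   1.        ]]), 'xyz': array([1171.06422227,  338.18015295,  885.95113522]), 'rotation': array([[-0.42303331, -0.67577057,  0.60363644],
       [ 0.90610042, -0.31182465,  0.28591504],
       [-0.00498425,  0.66790682,  0.74422822]])}
top {'mtx': array([[460.1107534 ,   0.        , 315.38426721],
       [  0.        , 460.1107534 , 243.26241529],
       [  0.        ,   0.        ,   1.        ]]), 'xyz': array([ 433.38522031,   59.85683738, 1007.2615857 ]), 'rotation': array([[ 0.02589973,  0.98722057, -0.15724106],
       [-0.99932636,  0.02965976,  0.02161289],
       [ 0.02600042,  0.15657537,  0.98732372]])}
{'clock': 0.1, 'joint_pos': array([ 1.18441027,  0.33280528, -0.06471461,  1.4608756 ,  0.02158762,
        1.34990095, -0.0884976 ]), 'joint_velocities': array([ 0.00027112, -0.0015628 ,  0.0017813 , -0.00300177,  0.00018191,
        0.00148264,  0.00055456]), 'tau': array([ 1.62576354e-03, -6.26744556e+01,  4.94424964e-02, -3.92426240e+01,
        1.63912901e-02,  6.94633593e-03, -5.19160011e-06]), 'position': array([ 222.27007688, -583.77152869,  230.58892434]), 'eef_rot': array([[ 9.34544599e-01,  3.55845671e-01, -5.00087079e-04],
       [ 3.55846020e-01, -9.34543838e-01,  1.19374527e-03],
       [-4.25642133e-05, -1.29356219e-03, -9.99999162e-01]]), 'contact_force': array([-0.41002529, -0.24571974, -0.16493129]), 'moment': array([-0.01720546, -0.00361799,  0.04358896]), 'grip_force': 0.0, 'finger_gap': 85.1035153443161} 18.700000000000003
```

View pics/scene0.png

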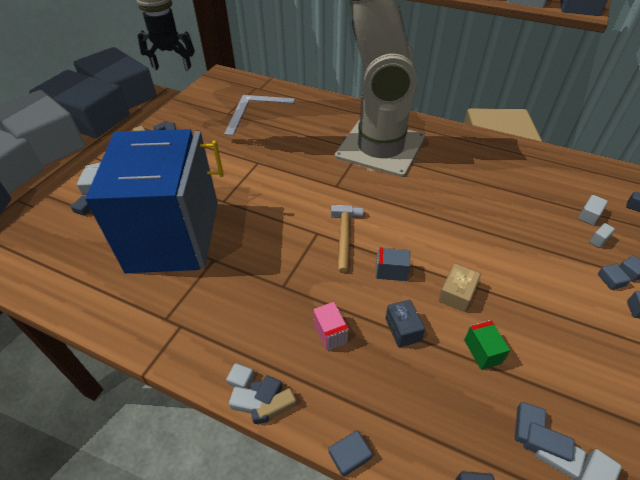

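View pics/top0.png

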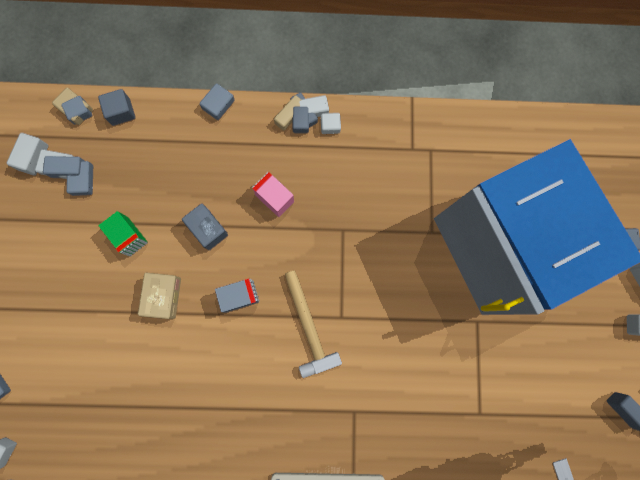

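The scene view shows the cabinet at upper left with its yellow handle at about (215,158). The wanted stone, with the red stripe, is at (394,264). In the top view the stone is at (237,296) with its striped end to the right, the cabinet top has its front edge running (483,190)–(545,308), and the handle is near (502,304).

```bash
cat > h.py <<'E'
from rig import manip, solver, sensors, eyes, ticket
import cv2, numpy as np
np.set_printoptions(precision=3,suppress=True)
def ray(cam,p):
    c=eyes.camera_info(cam);K=c["mtx"]
    d=np.array([(p[0]-K[0,2])/K[0,0],-(p[1]-K[1,2])/K[1,1],-1.]);return c["xyz"],c["rotation"]@d
def plane(cam,p,z):
    o,d=ray(cam,p);return o+d*(z-o[2])/d[2]
def proj(cam,P):
    c=eyes.camera_info(cam);q=c["rotation"].T@(np.array(P,float)-c["xyz"]);K=c["mtx"]
    return np.array([K[0,2]+K[0,0]*q[0]/-q[2],K[1,2]-K[1,1]*q[1]/-q[2]])
def blobs(m,amin):
    cs,_=cv2.findContours(m.astype(np.uint8),cv2.RETR_EXTERNAL,cv2.CHAIN_APPROX_NONE)
    return sorted([c for c in cs if cv2.contourArea(c)>=amin],key=cv2.contourArea,reverse=True)
E
python3 - <<'E'
from h import *
for cam in("top","scene"):
    im=cv2.imread(f"pics/{cam}0.png");h=cv2.cvtColor(im,cv2.COLOR_BGR2HSV);H,S,V=cv2.split(h)
    print(cam)
    b=blobs((H>100)&(H<125)&(S>180)&(V>60),500)
    for c in b[:3]:
        print("blue",cv2.contourArea(c),cv2.approxPolyDP(c,4,True)[:,0].tolist())
    y=blobs((H>22)&(H<32)&(S>200)&(V>70),5)
    for c in y[:4]: print("yel",cv2.boundingRect(c),cv2.approxPolyDP(c,1.5,True)[:,0].tolist())
    r=blobs(((H<5)|(H>175))&(S>190)&(V>100),8)
    for c in r: print("red",cv2.boundingRect(c),cv2.minAreaRect(c))
    if cam=="top":
        x0,y0,x1,y1=205,268,270,322
        sub=np.zeros(H.shape,bool); sub[y0:y1,x0:x1]=1
        m=sub&(H>95)&(H<130)&(V>60)
        for c in blobs(m,30): print("stone",cv2.contourArea(c),cv2.minAreaRect(c),cv2.approxPolyDP(c,2,True)[:,0].tolist())
    m=(S<60)&(V>150)
    bx=cv2.boundingRect(b[0])
    for c in blobs(m,20):
        q=cv2.boundingRect(c)
        if bx[0]<q[0]+q[2]/2<bx[0]+bx[2] and bx[1]<q[1]+q[3]/2<bx[1]+bx[3]: print("strip",cv2.minAreaRect(c),cv2.boxPoints(cv2.minAreaRect(c)).tolist())
im=cv2.imread("pics/top0.png")
a=cv2.resize(im[265:325,200:275],None,fx=6,fy=6,interpolation=cv2.INTER_CUBIC)[:360]
b=cv2.resize(im[130:330,425:640],None,fx=1.6,fy=1.8,interpolation=cv2.INTER_CUBIC)
cv2.imwrite("pics/crop.png",np.hstack([a[:360,:450],b[:360,:344]]))
E
```

```text
top
blue 14698.5 [[569, 140], [480, 184], [544, 308], [639, 261]]
yel (481, 297, 43, 14) [[523, 299], [521, 297], [504, 305], [499, 304], [502, 301], [500, 299], [482, 306], [481, 309], [508, 309]]
red (245, 279, 10, 24) ((249.6697998046875, 290.5943298339844), (23.763378143310547, 3.7087349891662598), 74.05460357666016)
red (253, 173, 18, 18) ((261.75, 181.25), (2.8284268379211426, 21.920310974121094), 45.0)
red (117, 234, 20, 18) ((126.19512939453125, 242.24392700195312), (3.4358229637145996, 24.05076026916504), 51.34019470214844)
stone 701.0 ((232.36465454101562, 296.5397644042969), (25.056367874145508, 30.19179344177246), 73.61045837402344) [[243, 281], [215, 289], [221, 311], [250, 304]]
strip ((508.2856140136719, 249.85072326660156), (140.54730224609375, 6.968954563140869), 62.402706146240234) [[472.64300537109375, 189.18661499023438], [478.819091796875, 185.95822143554688], [543.92822265625, 310.51483154296875], [537.7521362304688, 313.74322509765625]]
strip ((576.0000610351562, 254.0), (3.9122705459594727, 50.114322662353516), 62.241458892822266) [[552.9154663085938, 263.9392
[... 487 characters left out ...]
, 22, 36) [[201, 144], [201, 146], [214, 147], [219, 170], [208, 173], [219, 173], [221, 176], [222, 172], [215, 141], [211, 144]]
red (325, 324, 23, 12) ((336.1027526855469, 329.77398681640625), (3.8623580932617188, 23.057106018066406), 69.44395446777344)
red (472, 321, 22, 9) ((482.24615478515625, 324.5692138671875), (3.683643341064453, 21.575624465942383), 74.74488067626953)
red (379, 248, 4, 16) ((380.5, 255.5), (15.0, 3.0), 90.0)
strip ((88.30001068115234, 173.40000915527344), (12.521980285644531, 28.174455642700195), 26.56505012512207) [[76.40000915527344, 183.20001220703125], [89.00001525878906, 158.0], [100.20001220703125, 163.60000610351562], [87.60000610351562, 188.80001831054688]]
```

View pics/crop.png

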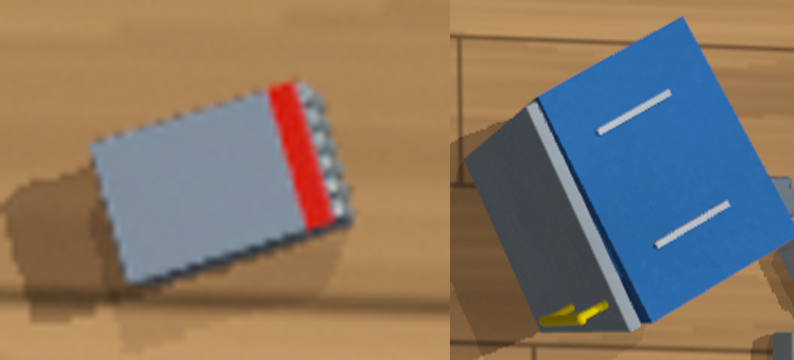

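The crop shows the stone's top quad, with the red stripe and flutes at the image-right end. It also shows the cabinet top with its two strips, and the door nearly shut with a pale top edge at image (480,190)–(540,312).

```bash
python3 - <<'E'
from h import *
T=lambda p,z:plane("top",p,z)[:2]
s1=T((576,254),251);s2=T((539.7,191.9),251)
print("strips",s1,s2,np.linalg.norm(s1-s2)); yv=(s2-s1)/np.linalg.norm(s2-s1); xv=np.array([yv[1],-yv[0]]);print("yv",yv,"xv",xv,"yaw",np.arctan2(xv[1],xv[0]))
for a,b in(((552.9,263.9),(597.3,240.6)),((516.8,201.6),(561.2,179.4)),):
    d=T(b,251)-T(a,251);print("stripdir",np.arctan2(d[1],d[0]))
mid=(s1+s2)/2
for p in((569,140),(480,184),(544,308),(637,245)):
    q=T(p,250)-mid;print("corner",q@xv,q@yv)
for p in((472.6,189.2),(478.8,186),(543.9,310.5),(537.8,313.7)):
    q=T(p,246)-mid;print("door",q@xv,q@yv)
a,b=T((475.7,187.6),246),T((540.8,312.1),246);d=a-b;print("doordir vs yv",np.arctan2(*d)-np.arctan2(*yv))
q=T((502,305),237);print("handle top guess",q,(q-mid)@xv,(q-mid)@yv)
P=[np.array(p)/6+[200,265]-.5 for p in((92,145),(130,285),(332,226),(303,82))]
Q=[T(p,60) for p in P];print("stone quad",np.array(Q))
print([np.linalg.norm(Q[i]-Q[(i+1)%4]) for i in range(4)])
for o in((s1,s2)):pass
for p in((221,311),(215,289)):print(T(p,60))
d1=Q[0]-Q[3];d2=Q[1]-Q[2];d3=Q[0]-Q[1];d3=np.array([d3[1],-d3[0]])
print([np.degrees(np.arctan2(d[1],d[0])) for d in(d1,d2,d3)],T((249.7,290.6),60))
E
```

```text
strips [ 548.711 -395.909] [ 654.671 -339.539] 120.02094737477462
yv [0.883 0.47 ] xv [ 0.47  -0.883] yaw -1.0818864859893178
stripdir -1.0796919339537214
stripdir -1.083837209398773
corner 95.8534894486203 117.87343400543146
corner -85.53315353430176 117.83461487540771
corner -94.95019395416585 -113.26287274387795
corner 102.95162698089473 -93.61114446693597
door -99.75031858079339 115.7894314522183
door -87.22725473761547 115.99772410340273
door -95.3152099588221 -117.5927179244767
door -107.1913560527652 -117.53123018513988
doordir vs yv 0.033571809924816565
handle top guess [ 460.621 -272.791] -150.06630326344225 -79.95640822604611
stone quad [[484.26  241.943]
 [437.537 226.358]
 [459.107 159.29 ]
 [507.691 171.45 ]]
[np.float64(49.253621261054946), np.float64(70.45045702262043), np.float64(50.08208187337707), np.float64(74.28551491852795)]
[439.531 226.809]
[483.591 241.564]
[np.float64(108.38603746422957), np.float64(107.82876190157297), np.float64(-71.55255485494664)] [482.27  170.838]
```

```bash
cat >> h.py <<'E'
O=np.array([601.7,-367.7,0]);yaw=-1.0818
X=np.array([np.cos(yaw),np.sin(yaw),0]);Y=np.array([-X[1],X[0],0]);Z=np.array([0,0,1.])
C=np.c_[X,Y,Z]
def handle(q,z=181):   # world handle centre at door angle q
    c,s=np.cos(-q),np.sin(-q);return O+C@(np.array([-100,119,z])+[c*-35-s*-206,s*-35+c*-206,0])
def down(yv): # tool pointing down with y axis yv
    yv=np.array([yv[0],yv[1],0])/np.hypot(yv[0],yv[1]);return np.c_[np.cross(yv,-Z),yv,-Z]
def dooraxis(q): return C@np.array([np.sin(-q)*-1,np.cos(-q),0])
Ss=np.array([472.4,199.3,0]);sa=np.radians(108.2)
SR=np.c_[[np.cos(sa),np.sin(sa),0],[-np.sin(sa),np.cos(sa),0],Z]
cx=np.cos(.35)*X+np.sin(.35)*Z; cz=-np.sin(.35)*X+np.cos(.35)*Z
PR=np.c_[-cx,-Y,cz]; VIEW=O+C@[-191,0,134.]
def toolrot(R,s=1): return R@np.diag([s,-s,-1.]) # tool on stone: z=-stone z
GH=17. # TCP height above stone underside
def present(face=VIEW,back=0): return face-PR@np.array([-38,0,30.])+PR@[back,0,GH]
E
python3 - <<'E'
from h import *
q=.033
print("pred top/bot px",[ (proj(c,handle(q,237)),proj(c,handle(q,126))) for c in("top","scene")],handle(q))
for s in(1,-1):
    print("sign",s)
    for q in(.033,.5,1,1.3,1.7):
        print(q,handle(q,206),solver.ik(handle(q,206),down(s*dooraxis(q))), solver.ik(handle(q,206),down(s*dooraxis(.033+(q-.033)*.7))))
    print("stone",solver.ik(Ss+[0,0,GH],toolrot(SR,s)),"present",solver.ik(present(),toolrot(PR,s)),present())
print("hammer etc", plane("top",(341,360),20))
E
```

```text
pred top/bot px [(array([507.942, 305.884]), array([482.499, 307.17 ])), (array([212.57 , 141.533]), array([220.342, 177.204]))] [ 459.416 -282.81   181.   ]
sign 1
0.033 [ 459.416 -282.81   206.   ] [ 0.902  0.197 -0.488  1.703  0.096  1.266  0.849] [ 0.902  0.197 -0.488  1.703  0.096  1.266  0.849]
0.5 [ 454.177 -186.256  206.   ] [ 0.82   0.089 -0.547  1.816  0.049  1.249  0.248] [ 0.834  0.09  -0.561  1.816  0.051  1.25   0.387]
1 [497.212 -92.247 206.   ] [ 0.665  0.132 -0.613  1.779  0.08   1.255 -0.479] [ 0.681  0.134 -0.63   1.778  0.083  1.256 -0.191]
1.3 [543.267 -50.068 206.   ] [ 0.578  0.235 -0.652  1.68   0.148  1.277 -0.915] [ 0.594  0.238 -0.672  1.68   0.154  1.278 -0.539]
1.7 [620.01  -18.388 206.   ] [ 0.458  0.411 -0.658  1.482  0.254  1.335 -1.43 ] [ 0.479  0.418 -0.687  1.481  0.268  1.338 -0.939]
stone [ 0.28   0.487 -0.897  1.929  0.467  0.948 -0.525] present [ 0.681  0.136 -0.659  2.048  0.513  0.871  0.211] [ 497.306 -171.507  108.758]
sign -1
0.033 [ 459.416 -282.81   206.   ] [ 0.645  0.17  -0.198  1.716  0.035  1.259 -2.247] [ 0.645  0.17  -0.198  1.716  0.035  1.259 -2.247]
0.5 [ 454.177 -186.256  206.   ] None None
1 [497.212 -92.247 206.   ] [ 1.182  0.287 -1.236  1.76   0.282  1.296  2.511] None
1.3 [543.267 -50.068 206.   ] [ 1.003  0.429 -1.235  1.663  0.414  1.349  2.032] [ 1.003  0.429 -1.235  1.663  0.414  1.349  2.413]
1.7 [620.01  -18.388 206.   ] [ 0.587  0.464 -0.848  1.475  0.35   1.36   1.649] [ 0.801  0.649 -1.245  1.465  0.614  1.463  1.986]
stone [ 0.517  0.71  -1.244  1.921  0.767  1.097  2.411] present None [ 497.306 -171.507  108.758]
hammer etc [345.026 -21.748  20.   ]
```

```bash
python3 - <<'E'
from h import *
q0=.033; R0=down(dooraxis(q0))
p=sensors.sense()["position"]
manip.move_l([p[0],p[1],330],speed=200)
manip.reach(handle(q0,320),R0)
manip.command_gripper(60,30)
manip.move_l(handle(q0,206),speed=120,contact_N=8)
s=sensors.sense();print(s["clock"],s["position"],s["contact_force"])
manip.command_gripper(0,30)
s=sensors.sense();print(s["clock"],s["finger_gap"],s["grip_force"],s["contact_force"])
z=s["position"][2]
cv2.imwrite("pics/a.png",np.hstack([eyes.read_camera("top")[:,:,::-1][150:400,330:640],eyes.read_camera("scene")[:,:,::-1][50:300,50:360]]))
E
```

```text
3.6417 [ 459.842 -282.996  206.814] [ 0.264  0.18  -0.521]
4.1417 9.837821849686714 30.101850628852844 [-8.688 -2.715  6.466]
```

View pics/a.png

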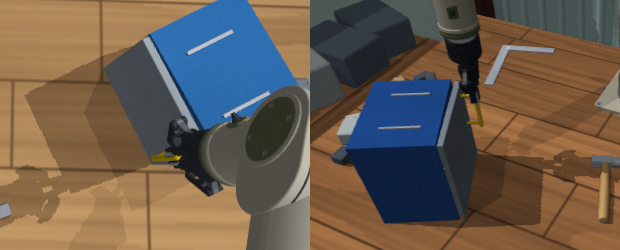

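The gripper holds the handle's top end: the gap is 9.8 mm at 30 N, and the picture shows the fingers on the yellow bar at about (465,100) in the right half. Next I swing the door along its arc.

```bash
python3 - <<'E'
from h import *
F=0
for q in np.linspace(.033,1.7,12)[1:]:
    manip.move_l(handle(q,206),down(dooraxis(q)),speed=90)
    f=np.linalg.norm(sensors.sense()["contact_force"]);F=max(F,f)
    if f>50: print("high",q,f);break
s=sensors.sense();print(s["clock"],s["position"],handle(1.7,206),F,s["finger_gap"],s["contact_force"])
manip.command_gripper(50)
manip.move_l(handle(q,206)+[0,0,110],speed=150)
manip.reach(Ss+[0,0,200],toolrot(SR)); manip.command_gripper(75)
print(sensors.sense()["clock"])
cv2.imwrite("pics/b.png",np.hstack([eyes.read_camera("top")[:,:,::-1][100:400,180:580],eyes.read_camera("scene")[:,:,::-1][90:390,50:450]]))
E
```

```text
9.7417 [619.925 -18.469 206.388] [620.01  -18.388 206.   ] 18.00470851076768 9.819397088135549 [-1.832  5.352  4.8  ]
12.5667
```

View pics/b.png

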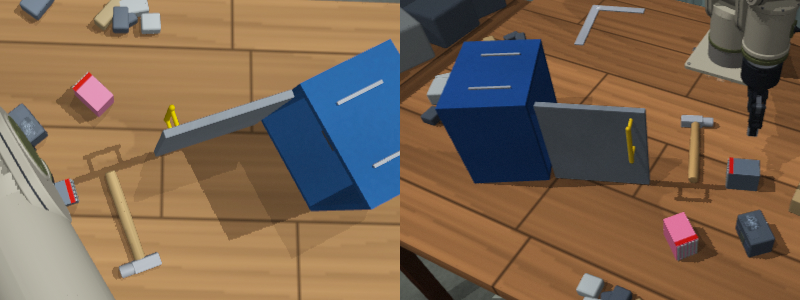

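The door stands open past square, with its top edge at (165,140)–(295,95) in the left half. The stones and hammer haven't moved. Next I grasp and lift the stone.

```bash
python3 - <<'E'
from h import *
hit=manip.move_l(Ss+[0,0,GH],toolrot(SR),speed=120,contact_N=10)
s=sensors.sense();print(hit,s["clock"],s["position"],s["contact_force"])
manip.command_gripper(0,80)
s=sensors.sense();print(s["finger_gap"],s["grip_force"],s["position"])
if s["finger_gap"]>40:
    manip.move_l(Ss+[0,0,200],speed=120)
    s=sensors.sense();print(s["clock"],s["finger_gap"],s["contact_force"],s["position"])
    R=toolrot(PR); P=present()
    back=P-cx*0+np.array([0,0,90])-X*100
    manip.reach(back,R); manip.move_l(P-X*100,speed=100); manip.move_l(P,speed=60)
    manip.dwell(.5)
    s=sensors.sense();print(s["clock"],s["finger_gap"],s["position"],P,s["contact_force"],np.abs(s["eef_rot"]-R).max())
    t,c=eyes.read_camera("top")[:,:,::-1],eyes.read_camera("scene")[:,:,::-1]
    cv2.imwrite("pics/ct.png",t);cv2.imwrite("pics/cs.png",c)
    cv2.imwrite("pics/c.png",cv2.resize(np.hstack([t[100:400,240:640],c[90:390,50:450]]),(800,300)))
    f=VIEW; top=VIEW+PR@[0,0,30]
    for n in("top","scene"):print(n,[proj(n,VIEW+PR@np.array(d,float)) for d in([0,25,30],[0,-25,30],[76,25,30],[76,-25,30])])
E
```

```text
False 14.3417 [472.859 199.473  17.613] [-0.031 -0.274 -0.691]
49.18315983766936 84.0668249130249 [472.75  199.384  17.576]
16.3667 49.605366164427004 [ 0.514  0.648 -4.876] [472.064 199.145 199.319]
20.8083 49.018792944303456 [ 497.296 -171.513  108.758] [ 497.306 -171.507  108.758] [ 0.03   0.064 -4.148] 1.4552101545384222e-05
top [array([446.012, 291.569]), array([433.007, 267.369]), array([408.9  , 309.243]), array([396.453, 285.442])]
scene [array([239.967, 180.931]), array([238.584, 194.707]), array([270.142, 187.868]), array([269.706, 201.584])]
```

View pics/c.png

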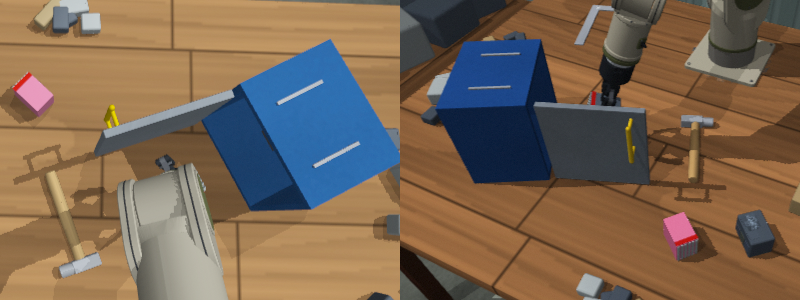

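The stone is held in front of the cabinet, mostly hidden behind the door. Its red stripe shows at about (244,188) in the scene view. I'll compare that numerically with the prediction, including tilt.

```bash
python3 - <<'E'
from h import *
im=cv2.imread("pics/cs.png");H,S,V=cv2.split(cv2.cvtColor(im,cv2.COLOR_BGR2HSV))
m=((H<5)|(H>175))&(S>150)&(V>80);m[:160]=0;m[210:]=0;m[:,:225]=0;m[:,290:]=0
ys,xs=np.where(m);print(xs.min(),xs.max(),ys.min(),ys.max(),xs.mean(),ys.mean())
print([proj("scene",VIEW+PR@np.array(d,float)) for d in([0,25,30],[10,25,30],[0,-25,30],[10,-25,30])])
for dz in(-10,10):print(dz,proj("scene",VIEW+PR@np.array([5.,0,30+dz])))
c=im[165:215,215:300];cv2.imwrite("pics/d.png",cv2.resize(c,None,fx=8,fy=8,interpolation=cv2.INTER_CUBIC))
E
```

```text
241 245 181 194 243.0566037735849 187.71698113207546
[array([239.967, 180.931]), array([244.004, 181.859]), array([238.584, 194.707]), array([242.75 , 195.628])]
-10 [240.439 191.156]
10 [242.25  185.159]
```

View pics/d.png

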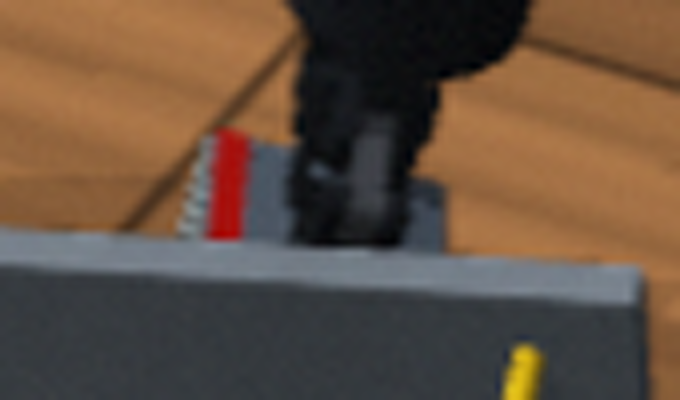

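The crop shows the stripe at (243,188) and the back top corner at (270.9,187.9), against a predicted (270.1,187.9). So the pose and tilt are within a few mm, and I'm handing in.

```bash
python3 -c "
from rig import ticket
print(ticket.close_job())"
```

```text
the job is handed in; nothing more can be done
None
```

The job is handed in: the door is open to about 1.7 rad and the stone is held before the lens, within a few mm of the target point in the last picture, with the other two stones and the hammer not touched; no verdict was returned.

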